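# Rack tested battery packs in their test order

### The arm

A 6-joint arm with a two-finger parallel gripper is mounted at the origin on the work surface. World frame = base frame: x ahead of the robot, y to its left, z up, the work surface at z = 0. Lengths are in m, angles in rad, forces in N, time in s.
With the tool pointing down it reaches from about 0.3 to 0.775 m from the base axis. Payload 14.6 kg.
Tool frame: the origin (TCP) lies midway between the tips of the shut fingers; the grasp point (between the pads) lies 19 mm behind it (ctrl.grip_depth is the z of the grasp point in the tool frame, in m); z points along the fingers, y is the line along which they close (so a half turn about z gives the same grasp; the last joint's range is limited). The gripper opens to 94 mm and grips with 3 to 60 N. Pads are 16 mm wide; open, the fingers measure 119 mm over their backs; the gripper's body (75 mm by 177 mm) begins 78 mm behind the grasp point.
Start: joints at [-1.291, 0.3, 1.521, -0, 1.321, -0.067], TCP at [0.187, -0.517, 0.205] pointing down, gripper open.
Joint ranges: [-3.03, 3.03], [-0.79, 2.21], [0.23, 2.52], [-1.04, 4.18], [0, 3.07], [-2.55, 2.55]. Speed limits (rad/s): [2.22, 2.22, 2.57, 3.14, 3.14, 3.14].

### API

Orientations are given as [roll, pitch, yaw] about the fixed x, y, z axes, in that order (R = Rz(yaw) Ry(pitch) Rx(roll)).
In Python, from station import ctrl gives the robot as it stands. The module is installed in compiled form; this text tells all that it offers.
- The arm moves only by the tool carry_out, never from a script. Its argument "commands" is a list of rows, each a list of 3 entries, a list of its own where there are three numbers: the closure, from 0 (fully open) to 1 (shut), then the shift along the tool's x, y, z in mm, then the turn, a rotation vector about the tool's x, y, z in rad. In form: [[gripper, [tx, ty, tz], [wx, wy, wz]], ...]. A call has 1 to 10 rows; each row shifts and turns the commanded pose from where the row before left it, along the tool's axes as they then stand; what a row does not reach is not made up. A row lasts 1/8 s, in which the tool goes at most 62.5 mm and 10.7 degrees, less where a joint would pass 70% of its speed; a pose out of reach is approached as far as the arm can. A call with a gripper value outside its range is refused whole. The fingers move at their own pace and stop on an object; "squeeze" is the grip in N (left out, the last holds). Time passes only in rows, so rows that do not move let the fingers close. It gives the time, the measured TCP pose, the force, the opening and the grip force at its end, in the units of the state.
- ctrl.get_obs(): the state, without advancing time (a new reading comes with each control period).
- ctrl.camera(name): name is "scene" or "side" or "wrist"; returns a dict with "img" (400x640x3 uint8, blue, green, red), "camera_matrix" (3x3 intrinsics, pixels), "rvec" (rotation vector, rad) and "tvec" (3), from world to camera coordinates, as OpenCV has them. Camera axes: x right, y down, z forward; pixel columns grow to the right and rows downward; lengths in m; the calibration is good to about 2 mm. The wrist camera is an equidistant fisheye: a pixel r from the principal point sees the ray r / f radians off the axis. A picture is of the moment at which its call begins. There is no depth.
- ctrl.hand_in(): hands the job in; it is judged then, once.
Trained networks look in the newest picture that a camera, given by its name, has taken for a name from the list of things; names that differ only in an ending like _2 or _b are one class to them, and where a whole thing is asked for, a point or a joint stands for the part that bears it (a point fixed in the world has none). Each returns a list of dicts, best first, with "score" (0 to 1); they miss things now and then, are a little off and sometimes report something else, mostly with a low value. They report only what shows in the picture. A call takes as long as a camera call. They do not tell look-alikes from the thing itself.
- ctrl.outline_of(thing, camera): "region" (400x640 bool, what is visible of it).
- ctrl.place_of(thing, camera): "at" ([x, y, z] in m, in world coordinates, good to about 4 mm: a listed point, or the origin of a listed thing).
The state is a dict: "time_s": time; "qpos": joint angles; "joint_vel": joint speeds; "tau": joint torques, N m; "ee_pos": TCP position; "eef_rot": TCP orientation; "force": force on the tool from outside, world axes, zero at the start; "moment": the same for the moment, N m; "grip_width": finger opening in m; "grip_force": force on a finger pad.
Only numpy, scipy, OpenCV 4.12 (cv2) and the standard library are available. Lean on these libraries where they do the work, as an engineer would, in place of code of your own. Each camera call takes 0.05 s, during which the arm holds its last target. There are 200 camera calls.

### The job

Move the four battery packs from their test cradles into the sloped black rack, one pack to a lane and in the same order from left to right (as seen from the robot) as they lie in the cradles. Each pack lies flat and lengthwise in its lane, slid down until it rests against the back stop, and is let go. Leave the other things on the bench where they are.

Things in the scene. Friction and masses are not known exactly. Their poses are not given: they have to be found in the camera images.
- pack_a: Battery pack in a hard yellow case with white labels, loose, a block 42 long (its x axis) x 34 wide (y) x 24 mm high (z), 76 g +-30 %; of the four packs (42, 58, 74, 90 mm long) told by its length. Origin: centre of its underside. It starts lying in cradle_a, both ends are alike. On the rack's slope it stays where it is left: it does not slide by itself.
- pack_b: Battery pack in a hard yellow case with white labels, loose, a block 58 long (its x axis) x 34 wide (y) x 24 mm high (z), 104 g +-30 %; of the four packs (42, 58, 74, 90 mm long) told by its length. Origin: centre of its underside. It starts lying in cradle_b, both ends are alike. On the rack's slope it stays where it is left: it does not slide by itself.
- pack_c: Battery pack in a hard yellow case with white labels, loose, a block 74 long (its x axis) x 34 wide (y) x 24 mm high (z), 133 g +-30 %; of the four packs (42, 58, 74, 90 mm long) told by its length. Origin: centre of its underside. It starts lying in cradle_c, both ends are alike. On the rack's slope it stays where it is left: it does not slide by itself.
- pack_d: Battery pack in a hard yellow case with white labels, loose, a block 90 long (its x axis) x 34 wide (y) x 24 mm high (z), 162 g +-30 %; of the four packs (42, 58, 74, 90 mm long) told by its length. Origin: centre of its underside. It starts lying in cradle_d, both ends are alike. On the rack's slope it stays where it is left: it does not slide by itself.
- cradle_a: Fixed grey test cradle that fits pack_a: 64 (x) x 50 (y) mm, origin at the centre of its underside. The pack rests on its floor 12 mm above the origin; side lips rise 5 mm and end lips 8 mm above that floor. The cradles stand in a row along y, about 80 mm apart, in any order, on a 3 mm black mat (origin 3 mm above the table).
- cradle_b: Fixed grey test cradle that fits pack_b: 80 (x) x 50 (y) mm, origin at the centre of its underside. The pack rests on its floor 12 mm above the origin; side lips rise 5 mm and end lips 8 mm above that floor. The cradles stand in a row along y, about 80 mm apart, in any order, on a 3 mm black mat (origin 3 mm above the table).
- cradle_c: Fixed grey test cradle that fits pack_c: 96 (x) x 50 (y) mm, origin at the centre of its underside. The pack rests on its floor 12 mm above the origin; side lips rise 5 mm and end lips 8 mm above that floor. The cradles stand in a row along y, about 80 mm apart, in any order, on a 3 mm black mat (origin 3 mm above the table).
- cradle_d: Fixed grey test cradle that fits pack_d: 112 (x) x 50 (y) mm, origin at the centre of its underside. The pack rests on its floor 12 mm above the origin; side lips rise 5 mm and end lips 8 mm above that floor. The cradles stand in a row along y, about 80 mm apart, in any order, on a 3 mm black mat (origin 3 mm above the table).
- rack: Fixed black rack, 4 straight lanes along x. Origin: on the table under its middle; +x away from the robot, y left. Lane floors slope down 15 deg (0.262 rad) to +x: height 54 mm at x=-75 mm (open end), 18 mm at x=60 mm, where the back stop rises square to the floor, 16 mm high, 8 thick. Lane centres y=99, 33, -33, -99 mm, 54 mm wide inside, between ridges 12 wide, 6 mm above the floor.
- tape_roll: Bystander: loose yellow roll of tape lying flat, 84 mm across, 24 mm high, origin under its centre. Leave it alone.
- screwdriver: Bystander: loose screwdriver, 170 mm long, lying on the table at the far side. Leave it alone.
- meter: Bystander: loose orange handheld meter, 75 x 130 x 32 mm, lying on the table, origin under its centre. Leave it alone.
Mind the look-alikes: they are no part of the job. What is shaped like the pack_d but turquoise is not meant.

How it is judged:
By the outcome, as a careful person would: the job done as asked, in the order asked, and still so for the second after the job is handed in, with the robot touching nothing.
It also fails if it takes over 104 s, if anything falls off the work surface, if the arm or the gripper's body presses on something with over 40 N, if the wrist force passes 120 N, or if a joint passes its speed limit or range.

## Working session

There is one attempt and no reset: what is moved stays moved. The work goes in short steps, Python scripts to look and compute and a tool call to move; the robot and the scene stay as the last step left them, time stands still between calls to the robot, and variables do not carry over. Pictures are saved under pics/ and viewed, at most 14 in all, crops included, and the job is handed in when it is done.

Besides the shell and the picture viewer there is one more tool, called after ">>>" by a JSON object that holds its "name" and its "arguments", one argument or row to a line. carry_out: Moves the arm, as the interface text tells. Its arguments: {"type":"object","properties":{"commands":{"type":"array","items":{"type":"array"}},"squeeze":{"type":"number"}},"required":["commands"]}

```bash
mkdir -p pics; python3 - <<'E'
from station import ctrl
import cv2,numpy as np
for n in ["scene","side"]:
    c=ctrl.camera(n); cv2.imwrite(f"pics/{n}0.png",c["img"])
    print(n,c["camera_matrix"].tolist(),c["rvec"],c["tvec"])
    for t in ["pack_a","cradle_a","rack","tape_roll","meter","screwdriver"] if n=="scene" else ["pack_a","cradle_a","rack"]:
        print(n,t,[(np.round(d["at"],3).tolist(),round(d["score"],2)) for d in ctrl.place_of(t,n)])
o=ctrl.get_obs();print({k:np.round(v,3).tolist() for k,v in o.items()},ctrl.grip_depth)
E
```

```text
scene [[421.9457151423762, 0.0, 318.4006655719884], [0.0, 421.9457151423762, 193.04931200843328], [0.0, 0.0, 1.0]] [ 2.05778267  1.35432574 -0.53161741] [-0.29607666 -0.37157985  1.71590737]
scene pack_a [([0.693, 0.436, 0.002], 0.9), ([0.524, 0.324, 0.018], 0.76), ([0.533, 0.083, 0.018], 0.64), ([0.517, 0.242, 0.012], 0.61), ([0.544, 0.17, 0.015], 0.56), ([0.492, 0.465, -0.003], 0.54)]
scene cradle_a [([0.534, 0.081, 0.008], 0.69), ([0.517, 0.249, 0.002], 0.64), ([0.541, 0.17, 0.004], 0.63), ([0.52, 0.326, 0.004], 0.63)]
scene rack [([0.506, -0.214, -0.001], 0.71), ([0.521, 0.324, 0.0], 0.2)]
scene tape_roll [([0.763, 0.037, -0.003], 0.98)]
scene meter [([0.746, 0.263, 0.001], 0.95)]
scene screwdriver [([0.749, -0.206, -0.002], 0.66)]
side [[462.76625818112603, 0.0, 322.65757009936857], [0.0, 462.76625818112603, 194.81642705951003], [0.0, 0.0, 1.0]] [ 0.32161533 -2.63738988  1.50062268] [0.61593592 0.08247119 1.0717324 ]
side pack_a [([0.518, 0.242, 0.016], 0.92), ([0.691, 0.436, 0.003], 0.82), ([0.49, 0.466, -0.005], 0.79), ([0.54, 0.167, 0.015], 0.74), ([0.522, 0.326, 0.012], 0.72), ([0.534, 0.083, 0.013], 0.61)]
side cradle_a [([0.52, 0.246, 0.002], 0.82), ([0.518, 0.326, 0.004], 0.79), ([0.531, 0.083, 0.007], 0.67), ([0.54, 0.166, 0.005], 0.67), ([0.748, -0.208, 0.002], 0.41)]
side rack [([0.512, -0.207, -0.002], 0.72)]
{'time_s': 0.55, 'qpos': [-1.291, 0.3, 1.521, 0.0, 1.321, -0.067], 'joint_vel': [-0.0, 0.0, -0.001, 0.001, 0.001, 0.001], 'tau': [-0.0, -53.142, -35.279, 0.071, 0.021, -0.0], 'ee_pos': [0.187, -0.517, 0.205], 'eef_rot': [-3.142, -0.0, 0.347], 'force': [-0.388, 0.395, 0.151], 'moment': [0.024, -0.009, 0.007], 'grip_force': 0.0, 'grip_width': 0.094} -0.0188
```

View pics/scene0.png

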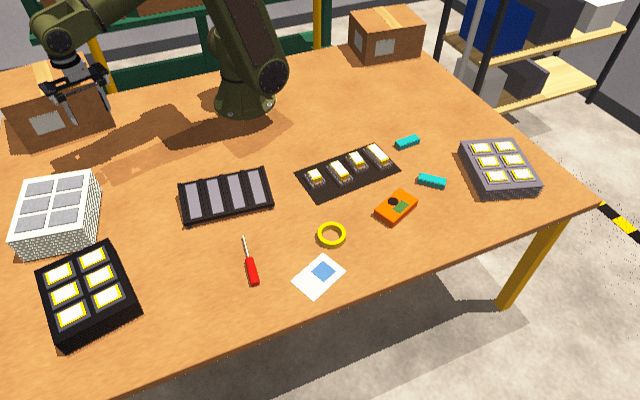

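View pics/side0.png

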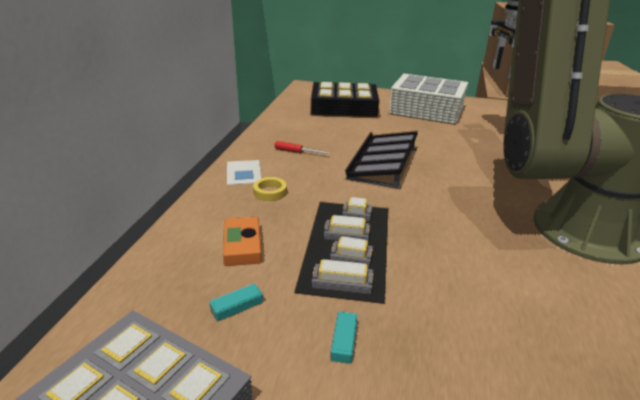

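The scene picture shows the four cradled packs at (316,176), (341,170), (357,158) and (378,153). From left (+y) they are d, b, c, a, which agrees with the side view. Things that could be mistaken for them are the turquoise blocks at (407,142) and (432,181) and the packs in the trays at (500,160) and (85,285). The rack is at (226,195). The chosen packs are the ones standing on the black mat. Next I look from close up with the wrist camera.

>>> {"name": "carry_out", "arguments": {
  "commands": [
    [0, [44, -24, -25], [0, 0, 0]],
    [0, [44, -24, -25], [0, 0, 0]],
    [0, [44, -24, -25], [0, 0, 0]],
    [0, [44, -24, -25], [0, 0, 0]],
    [0, [44, -24, -25], [0, 0, 0]],
    [0, [44, -24, -25], [0, 0, 0]],
    [0, [44, -24, -25], [0, 0, 0]],
    [0, [44, -24, -25], [0, 0, 0]],
    [0, [0, 0, 0], [0, 0, 0.1735]],
    [0, [0, 0, 0], [0, 0, 0.1735]]
  ]
}}

```text
time_s: 1.8
ee_pos: [0.4531, -0.2165, 0.4055]
eef_rot: [3.141, -0.0, -0.005]
force: [-0.2, -0.2, 0.4]
grip_width: 0.0939
grip_force: 0.0
```

```bash
cat > h.py <<'E'
from station import ctrl
import cv2,numpy as np
def rect(c,fish,x0,x1,y0,y1,z,s=1000.):
    """top-down picture at height z: up=+x, left=+y, s px/m"""
    w=int((y1-y0)*s);h=int((x1-x0)*s)
    v,u=np.mgrid[0:h,0:w]
    P=np.stack([x1-v/s,y1-u/s,np.full(u.shape,z)],-1).reshape(-1,1,3)
    p=proj(c,fish,P)
    return cv2.remap(c["img"],p[:,0].reshape(h,w).astype(np.float32),p[:,1].reshape(h,w).astype(np.float32),cv2.INTER_LINEAR)
def proj(c,fish,P):
    P=np.asarray(P,float).reshape(-1,1,3);K=np.array(c["camera_matrix"]);r=np.array(c["rvec"],float);t=np.array(c["tvec"],float)
    return (cv2.fisheye.projectPoints(P,r,t,K,np.zeros(4)) if fish else cv2.projectPoints(P,r,t,K,None))[0].reshape(-1,2)
E
python3 - <<'E'
from h import *
o=ctrl.get_obs();print(np.round(o["ee_pos"],4),np.round(o["eef_rot"],3),o["time_s"],o["grip_width"])
c=ctrl.camera("wrist");R=cv2.Rodrigues(np.array(c["rvec"]))[0];print("cam",-R.T@c["tvec"],R[2],c["camera_matrix"])
for t in ["rack"]: print([(np.round(d["at"],4).tolist(),round(d["score"],2)) for d in ctrl.place_of(t,"wrist")])
cv2.imwrite("pics/w1.png",np.hstack([cv2.resize(c["img"],(400,250)),rect(c,1,.38,.63,-.40,0.0,.04)]) )
E
```

```text
[ 0.4531 -0.2165  0.4055] [ 3.141 -0.    -0.005] 1.8 0.09387384043099983
cam [ 0.53034128 -0.21626305  0.58607696] [-0.26708488  0.00208899 -0.96367074] [[309.70691629   0.         315.80494304]
 [  0.         309.70691629 199.86026299]
 [  0.           0.           1.        ]]
[([0.51, -0.2045, 0.0008], 0.6)]
```

View pics/w1.png

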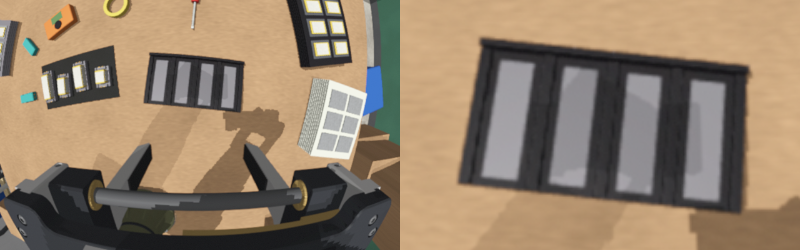

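```bash
cat >> h.py <<'E'
from scipy.optimize import minimize
def sil_fit(obs,pts,x0,z0,tol=(.01,.01,.1)):
    """obs: list of (cam,fish,mask); pts: Nx3 local hull points; returns x,y,yaw maximising IoU (soft)"""
    S=4
    ms=[cv2.GaussianBlur(cv2.resize(m.astype(np.float32),None,fx=S,fy=S,interpolation=cv2.INTER_LINEAR),(0,0),3) for _,_,m in obs]
    def f(p,full=False):
        x,y,a=p;R=np.array([[np.cos(a),-np.sin(a),0],[np.sin(a),np.cos(a),0],[0,0,1]])
        W=pts@R.T+[x,y,z0];L=[]
        for (c,fi,_),m in zip(obs,ms):
            uv=((proj(c,fi,W)+.5)*S-.5)
            h=cv2.convexHull((uv*16).round().astype(np.int32))
            im=np.zeros(m.shape,np.uint8);cv2.fillConvexPoly(im,h,255,cv2.LINE_AA,4)
            im=cv2.GaussianBlur(im.astype(np.float32)/255,(0,0),3)
            L.append(np.minimum(im,m).sum()/np.maximum(im,m).sum())
        return L if full else -np.mean(L)
    sx=np.array([x0]+[np.array(x0)+np.eye(3)[i]*tol[i] for i in range(3)])
    r=minimize(f,x0,method="Nelder-Mead",options=dict(initial_simplex=sx,xatol=1e-4,fatol=1e-5,maxiter=150))
    return r.x,f(r.x,True)
E
python3 - <<'E'
from h import *
import pickle
c=ctrl.camera("wrist");o=ctrl.outline_of("rack","wrist")
pickle.dump((c,o[0]["region"]),open("rackw.pkl","wb"))
E
```

>>> {"name": "carry_out", "arguments": {
  "commands": [
    [0, [0, -60, 0], [0, 0, 0]],
    [0, [0, -60, 0], [0, 0, 0]],
    [0, [0, -60, 0], [0, 0, 0]],
    [0, [0, -60, 0], [0, 0, 0]],
    [0, [0, -60, 0], [0, 0, 0]],
    [0, [0, -60, 0], [0, 0, 0]],
    [0, [0, -60, 0], [0, 0, 0]],
    [0, [0, 0, 0], [0, 0, 0]]
  ]
}}

```text
time_s: 3.0
ee_pos: [0.4523, 0.2059, 0.4048]
eef_rot: [3.142, 0.001, 0.008]
force: [-0.2, -1.5, 0.1]
grip_width: 0.0938
grip_force: 0.0
```

```bash
cat > fit.py <<'E'
from h import *
import pickle
cw,mw=pickle.load(open("rackw.pkl","rb"))
C={n:ctrl.camera(n) for n in ["scene","side","wrist"]}
s,co=np.sin(.2618),np.cos(.2618)
rp=np.array([[a,b,z] for b in(-.138,.138) for a,z in[(-.075,0),(-.0734,.0598),(.06+.016*s,.018+.016*co),(.06+.016*s+.008*co,.018+.016*co-.008*s),(.0677,0)]])
ro=[(cw,1,mw)]
for n in["scene","side"]:
    o=ctrl.outline_of("rack",n)
    if o: ro.append((C[n],0,o[0]["region"]))
for sub in [ro]+[[q] for q in ro]: print("rack",sil_fit(sub,rp,[.509,-.208,-.1],0))
pred={"d":(.522,.325,.09),"b":(.518,.244,.058),"c":(.541,.168,.074),"a":(.533,.083,.042)}
out={n:ctrl.outline_of("pack_a",n) for n in C}
for k,(x,y,l) in pred.items():
    pts=np.array([[i*l/2,j*.017,z] for i in(1,-1) for j in(1,-1) for z in(.0,.024)])
    ob=[]
    for n in C:
        uv=proj(C[n],n=="wrist",[[x,y,.03]])[0]
        best=[q["region"] for q in out[n] if q["region"].any() and np.linalg.norm(np.argwhere(q["region"]).mean(0)[::-1]-uv)<12]
        if best: ob.append((C[n],n=="wrist",best[0]))
        else: print(k,n,"none")
    for sub in [ob]+[[q] for q in ob]: print(k,*[np.round(q,4) for q in sil_fit(sub,pts,[x,y,0.],.015)])
cv2.imwrite("pics/w2.png",cv2.resize(rect(C["wrist"],1,.42,.65,.0,.4,.035),None,fx=2,fy=2))
print(ctrl.get_obs()["ee_pos"])
E
python3 fit.py
```

```text
rack (array([ 0.5093807 , -0.20987579, -0.10540526]), [np.float32(0.9654667), np.float32(0.9048383), np.float32(0.8533717)])
rack (array([ 0.50982556, -0.20663601, -0.10505266]), [np.float32(0.97316647)])
rack (array([ 0.50104461, -0.21071312, -0.10351514]), [np.float32(0.9115376)])
rack (array([ 0.50907921, -0.21946188, -0.10624074]), [np.float32(0.8679545)])
d [0.5199 0.3222 0.1176] [0.7928 0.8936 0.8647]
d [0.5163 0.319  0.0275] [0.8175]
d [0.5205 0.3189 0.1208] [0.934]
d [0.5202 0.3244 0.0815] [0.8986]
b [0.5161 0.2421 0.0162] [0.7305 0.8573 0.8232]
b [ 0.5127  0.241  -0.1861] [0.7715]
b [0.5152 0.2379 0.0636] [0.923]
b [0.5167 0.2446 0.047 ] [0.8527]
c [0.5402 0.1661 0.0991] [0.8357 0.8646 0.877 ]
c [0.5397 0.1632 0.0081] [0.8672]
c [0.5406 0.1604 0.1035] [0.9078]
c [0.5413 0.168  0.0902] [0.9461]
a [0.5333 0.0802 0.0196] [0.8477 0.8091 0.8543]
a [ 0.5309  0.0789 -0.0617] [0.8841]
a [0.5335 0.0738 0.1538] [0.8582]
a [0.5335 0.0825 0.0264] [0.9441]
[0.45298803 0.20206146 0.40567853]
```

View pics/w2.png

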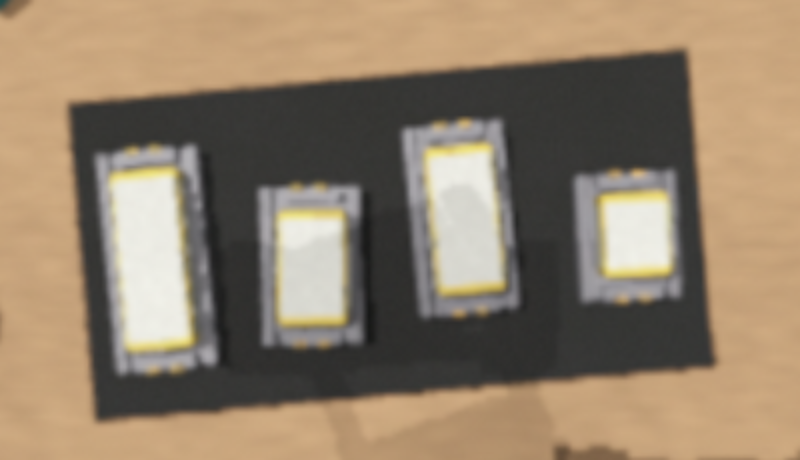

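```bash
cat > plan.py <<'E'
import sys
from h import *
from scipy.spatial.transform import Rotation as Ro
RX,RY,RA=.5098,-.207,-.105
PK=dict(d=(.520,.3244,.085,.09,.099),b=(.5165,.2446,.035,.058,.033),c=(.541,.168,.088,.074,-.033),a=(.5335,.0825,.026,.042,-.099))
TILT=np.radians(15);H=.007
def pick(k,z): x,y,a,_,_=PK[k];return np.array([x,y,z]),Ro.from_euler("xyz",[np.pi,0,a])
def lane(k,up=0.,lift=0.,dy=0.):
    l,ly=PK[k][3:];d=np.array([np.cos(TILT),0,-np.sin(TILT)]);n=np.array([np.sin(TILT),0,np.cos(TILT)])
    p=np.array([.06,ly+dy,.018])-(l/2+up)*d+(H+lift)*n
    return Ro.from_euler("z",RA).apply(p)+[RX,RY,0],Ro.from_euler("xyz",[np.pi,TILT,RA])
def delta(tp,tr,cp=None,cr=None,msg=""):
    if cp is None:
        o=ctrl.get_obs();cp=np.array(o["ee_pos"]);cr=Ro.from_euler("xyz",o["eef_rot"])
    d=tp-cp
    print(msg,"now-frame mm",np.round(cr.inv().apply(d)*1e3,1),"target-frame mm",np.round(tr.inv().apply(d)*1e3,1),"rotvec",np.round((cr.inv()*tr).as_rotvec(),3))
def legs(k):
    p=[pick(k,.13),pick(k,.022)];q=[lane(k,.025,.06),lane(k,.025,.006)]
    delta(*p[0],msg="to above pick");delta(*p[1],*p[0],msg="down")
    delta(*q[0],*p[0],msg="carry(from above pick)");delta(*q[1],*q[0],msg="lower")
if __name__=="__main__":
    for k in sys.argv[1:]: legs(k)
E
python3 - <<'E'
import cv2,numpy as np
i=cv2.imread("pics/w2.png");h=cv2.cvtColor(i,cv2.COLOR_BGR2HSV)
m=((i.min(2)>165)|((h[...,1]>110)&(h[...,2]>170)&(h[...,0]>18)&(h[...,0]<35))).astype(np.uint8)
m=cv2.morphologyEx(m,cv2.MORPH_OPEN,np.ones((7,7)))
for c in cv2.findContours(m,0,2)[0]:
    if cv2.contourArea(c)>2500:
        (u,v),s,a=cv2.minAreaRect(c);print(np.round([.65-v/2000,.4-u/2000],4),np.round(np.array(s)/2,1),round(a,1))
E
python3 plan.py d
```

```text
[0.5165 0.245 ] [49. 31.] 90.0
[0.533  0.0813] [34.1 32.4] 87.1
[0.5201 0.3269] [83.1 35.6] 84.3
[0.5408 0.1678] [65.7 32.1] 84.0
to above pick now-frame mm [  66.7 -122.4  275.7] target-frame mm [  77.2 -116.2  275.7] rotvec [-0.    -0.    -0.086]
down now-frame mm [  0.  -0. 108.] target-frame mm [  0.  -0. 108.] rotvec [0. 0. 0.]
carry(from above pick) now-frame mm [-27.  433.2  29.2] target-frame mm [ 60.9 430.5  13.9] rotvec [ 0.025 -0.261  0.189]
lower now-frame mm [ 0.  0. 54.] target-frame mm [ 0.  0. 54.] rotvec [0. 0. 0.]
```

>>> {"name": "carry_out", "arguments": {
  "commands": [
    [0.36, [11.1, -20.4, 46], [0, 0, 0]],
    [0.36, [11.1, -20.4, 46], [0, 0, 0]],
    [0.36, [11.1, -20.4, 46], [0, 0, 0]],
    [0.36, [11.1, -20.4, 46], [0, 0, 0]],
    [0.36, [11.1, -20.4, 46], [0, 0, 0]],
    [0.36, [11.1, -20.4, 46], [0, 0, 0]],
    [0.36, [0, 0, 0], [0, 0, -0.086]],
    [0.36, [0, 0, 0], [0, 0, 0]]
  ]
}}

```text
time_s: 4.4
ee_pos: [0.5197, 0.325, 0.1292]
eef_rot: [3.141, 0.0, 0.085]
force: [0.1, 0.8, 0.3]
grip_width: 0.06
grip_force: 0.0
```

```bash
python3 - <<'E'
from plan import *
delta(*pick("d",.022))
c=ctrl.camera("wrist");cv2.imwrite("pics/w3.png",c["img"][:,:])
E
```

```text
now-frame mm [  0.3   0.6 107.2] target-frame mm [  0.3   0.6 107.2] rotvec [0. 0. 0.]
```

View pics/w3.png

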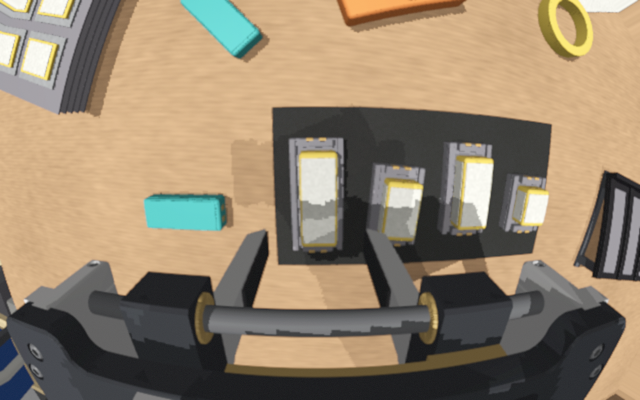

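The crop shows the yellow 90 mm pack in its cradle at (318,200), centred between the fingers. The turquoise look-alikes at (185,212) and (225,25) are well clear.

>>> {"name": "carry_out", "arguments": {
  "commands": [
    [0.36, [0, 0, 40], [0, 0, 0]],
    [0.36, [0, 0.5, 40], [0, 0, 0]],
    [0.36, [0, 0, 27], [0, 0, 0]],
    [0.36, [0, 0, 0], [0, 0, 0]],
    [0.75, [0, 0, 0], [0, 0, 0]],
    [0.75, [0, 0, 0], [0, 0, 0]],
    [0.75, [0, 0, 0], [0, 0, 0]],
    [0.75, [0, 0, 0], [0, 0, 0]]
  ],
  "squeeze": 25
}}

```text
time_s: 5.45
ee_pos: [0.5199, 0.3249, 0.0235]
eef_rot: [-3.141, -0.001, 0.086]
force: [-1.5, -2.1, 6.7]
grip_width: 0.0339
grip_force: 25.0
```

>>> {"name": "carry_out", "arguments": {
  "commands": [
    [0.75, [0, 0, -20], [0, 0, 0]],
    [0.75, [0, 0, -42], [0, 0, 0]],
    [0.75, [0, 0, -45], [0, 0, 0]],
    [0.75, [0, 30, 0], [0, 0, 0]],
    [0.75, [-4, 58, 0], [0, 0, 0]],
    [0.75, [-4, 58, 0], [0, 0, 0]],
    [0.75, [-4, 58, 0], [0, 0, 0]],
    [0.75, [-5, 58, 0], [0, 0, 0]],
    [0.75, [-5, 58, 0], [0, 0, 0]],
    [0.75, [-5, 58, 0], [0, 0, 0]]
  ]
}}

```text
time_s: 6.7
ee_pos: [0.5249, -0.0559, 0.1309]
eef_rot: [3.141, -0.001, 0.086]
force: [1.5, 0.8, -2.2]
grip_width: 0.0341
grip_force: 25.0
```

>>> {"name": "carry_out", "arguments": {
  "commands": [
    [0.75, [0, 55, 0], [0, 0, 0]],
    [0.75, [0, 0, 0], [0.012, -0.131, 0.095]],
    [0.75, [0, 0, 0], [0.012, -0.131, 0.095]],
    [0.75, [0, 0, 0], [0, 0, 0]]
  ]
}}

```text
time_s: 7.2
ee_pos: [0.5303, -0.109, 0.1294]
eef_rot: [3.141, 0.263, -0.105]
force: [-1.1, 0.2, -2.9]
grip_width: 0.034
grip_force: 25.0
```

```bash
python3 - <<'E'
from plan import *
import plan
delta(*lane("d",.025,.003))
c=ctrl.camera("wrist");cv2.imwrite("pics/w4.png",c["img"])
E
```

```text
now-frame mm [ 7.1  0.5 84.7] target-frame mm [ 7.   0.6 84.7] rotvec [ 0.001  0.001 -0.   ]
```

View pics/w4.png

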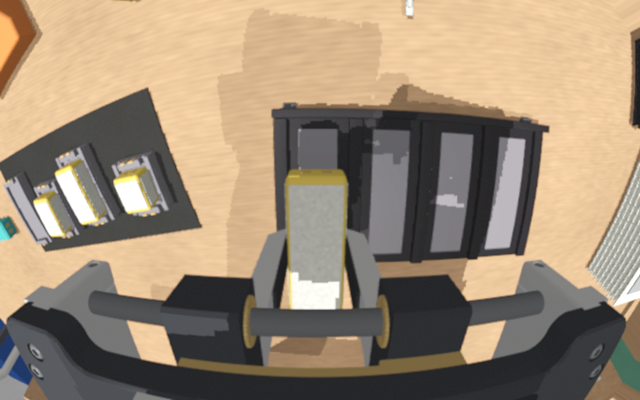

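The held pack is level with the slope and over the leftmost lane at (318,150). I lower it now.

>>> {"name": "carry_out", "arguments": {
  "commands": [
    [0.75, [3, 0, 35], [0, 0, 0]],
    [0.75, [4, 0.5, 35], [0, 0, 0]],
    [0.75, [0, 0, 8], [0, 0, 0]],
    [0.75, [0, 0, 4], [0, 0, 0]],
    [0.75, [0, 0, 2], [0, 0, 0]],
    [0.75, [0, 0, 0], [0, 0, 0]]
  ]
}}

```text
time_s: 8.0
ee_pos: [0.5151, -0.108, 0.0473]
eef_rot: [3.14, 0.261, -0.105]
force: [-0.6, -0.6, -1.7]
grip_width: 0.0338
grip_force: 25.0
```

```bash
python3 - <<'E'
from plan import *
delta(*lane("d",.0,.0015)); print(np.round(ctrl.get_obs()["force"],1))
E
```

```text
now-frame mm [25.5  0.   2.9] target-frame mm [25.5  0.1  2.9] rotvec [ 0.001 -0.001 -0.   ]
[-0.6 -0.6 -1.7]
```

Still just above the floor; creep down to contact.

>>> {"name": "carry_out", "arguments": {
  "commands": [
    [0.75, [0, 0, 1], [0, 0, 0]],
    [0.75, [0, 0, 1], [0, 0, 0]],
    [0.75, [0, 0, 1], [0, 0, 0]],
    [0.75, [0, 0, 0], [0, 0, 0]]
  ]
}}

```text
time_s: 8.5
ee_pos: [0.5142, -0.1079, 0.0444]
eef_rot: [3.14, 0.262, -0.106]
force: [-1.2, 0.5, 6.7]
grip_width: 0.0338
grip_force: 25.0
```

Contact (about 8 N). Slide down the slope.

>>> {"name": "carry_out", "arguments": {
  "commands": [
    [0.75, [6, 0, 0], [0, 0, 0]],
    [0.75, [6, 0, 0], [0, 0, 0]],
    [0.75, [5, 0, 0], [0, 0, 0]],
    [0.75, [4, 0, 0], [0, 0, 0]],
    [0.75, [1, 0, 0], [0, 0, 0]],
    [0.75, [1, 0, 0], [0, 0, 0]],
    [0.75, [0, 0, 0], [0, 0, 0]]
  ]
}}

```text
time_s: 9.38
ee_pos: [0.5363, -0.1103, 0.0384]
eef_rot: [3.14, 0.262, -0.105]
force: [-1.2, 0.8, 6.3]
grip_width: 0.0339
grip_force: 25.0
```

>>> {"name": "carry_out", "arguments": {
  "commands": [
    [0.75, [1, 0, 0], [0, 0, 0]],
    [0.75, [1, 0, 0], [0, 0, 0]],
    [0.75, [0, 0, 0], [0, 0, 0]]
  ]
}}

```text
time_s: 9.75
ee_pos: [0.5375, -0.1104, 0.0381]
eef_rot: [3.14, 0.264, -0.105]
force: [-7.0, -0.4, 10.5]
grip_width: 0.0337
grip_force: 25.0
```

>>> {"name": "carry_out", "arguments": {
  "commands": [
    [0.75, [0.7, 0, 0], [0, 0, 0]],
    [0.75, [0, 0, 0], [0, 0, 0]],
    [0.48, [0, 0, 0], [0, 0, 0]],
    [0.48, [0, 0, 0], [0, 0, 0]],
    [0.48, [0, 0, 0], [0, 0, 0]],
    [0.48, [0, 0, -20], [0, 0, 0]],
    [0.48, [0, 0, -40], [0, 0, 0]],
    [0.48, [0, 0, -40], [0, 0, 0]],
    [0.48, [0, 0, -20], [0, 0, 0]],
    [0.48, [0, 0, 0], [0, 0, 0]]
  ]
}}

```text
time_s: 11.0
ee_pos: [0.5702, -0.1137, 0.1537]
eef_rot: [3.14, 0.26, -0.105]
force: [-0.1, 0.4, -0.9]
grip_width: 0.0491
grip_force: 0.0
```

```bash
python3 - <<'E'
from plan import *
c=ctrl.camera("wrist")
o=[cv2.resize(rect(c,1,.42,.62,-.36,-.02,.05),None,fx=2,fy=2)]
cv2.imwrite("pics/w5.png",o[0])
delta(*pick("b",.13))
E
```

```text
now-frame mm [ -81.4 -350.6   44.7] target-frame mm [ -40.4 -359.8   22.4] rotvec [-0.017  0.262 -0.139]
```

View pics/w5.png

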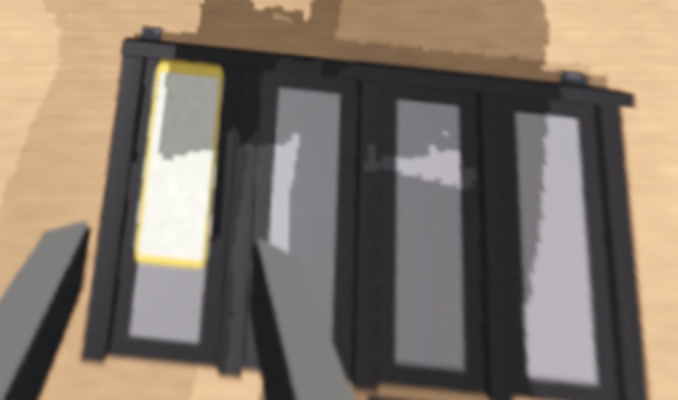

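Pack d lies flat in the leftmost lane, against the stop at (190,65). Next is pack b.

>>> {"name": "carry_out", "arguments": {
  "commands": [
    [0.36, [0, 0, 0], [-0.008, 0.131, -0.07]],
    [0.36, [0, 0, 0], [-0.008, 0.131, -0.07]],
    [0.36, [0, -30, 0], [0, 0, 0]],
    [0.36, [-6, -55, 0], [0, 0, 0]],
    [0.36, [-7, -55, 0], [0, 0, 0]],
    [0.36, [-7, -55, 0], [0, 0, 0]],
    [0.36, [-7, -55, 5], [0, 0, 0]],
    [0.36, [-7, -55, 8], [0, 0, 0]],
    [0.36, [-6, -55, 9], [0, 0, 0]],
    [0.36, [0, 0, 0], [0, 0, 0]]
  ]
}}

```text
time_s: 12.3
ee_pos: [0.5149, 0.2474, 0.129]
eef_rot: [-3.141, 0.003, 0.039]
force: [-0.3, -0.1, -0.2]
grip_width: 0.0603
grip_force: 0.0
```

```bash
sed -i 's/RY,RA=.5098,-.207/RY,RA=.5098,-.2085/' plan.py; python3 - <<'E'
from plan import *
delta(*pick("b",.022)); delta(*lane("b",.025,.06),*pick("b",.13))
E
```

```text
now-frame mm [  1.9   2.9 107. ] target-frame mm [  1.5   2.8 107. ] rotvec [-0.001  0.003  0.004]
 now-frame mm [  7.  423.4  33.3] target-frame mm [ 72.4 418.3  15.1] rotvec [ 0.018 -0.261  0.139]
```

>>> {"name": "carry_out", "arguments": {
  "commands": [
    [0.36, [1.5, 2, 40], [0, 0.003, 0.004]],
    [0.36, [0, 0.5, 40], [0, 0, 0]],
    [0.36, [0, 0, 28], [0, 0, 0]],
    [0.36, [0, 0, 0], [0, 0, 0]],
    [0.75, [0, 0, 0], [0, 0, 0]],
    [0.75, [0, 0, 0], [0, 0, 0]],
    [0.75, [0, 0, 0], [0, 0, 0]],
    [0.75, [0, 0, -20], [0, 0, 0]],
    [0.75, [0, 0, -43], [0, 0, 0]],
    [0.75, [0, 0, -45], [0, 0, 0]]
  ]
}}

```text
time_s: 13.55
ee_pos: [0.518, 0.2423, 0.1327]
eef_rot: [-3.14, -0.002, 0.031]
force: [-0.5, -1.0, -1.8]
grip_width: 0.0337
grip_force: 25.0
```

>>> {"name": "carry_out", "arguments": {
  "commands": [
    [0.75, [0, 30, 0], [0, 0, 0]],
    [0.75, [1, 58, 0], [0, 0, 0]],
    [0.75, [1, 58, 0], [0, 0, 0]],
    [0.75, [1, 58, 0], [0, 0, 0]],
    [0.75, [1, 58, 0], [0, 0, 0]],
    [0.75, [1, 58, 0], [0, 0, 0]],
    [0.75, [1, 58, 0], [0, 0, 0]],
    [0.75, [1, 45, 0], [0, 0, 0]],
    [0.75, [0, 0, 0], [0.009, -0.131, 0.07]],
    [0.75, [0, 0, 0], [0.009, -0.131, 0.07]]
  ]
}}

```text
time_s: 14.8
ee_pos: [0.5384, -0.1809, 0.1316]
eef_rot: [-3.141, 0.263, -0.113]
force: [-0.2, -0.2, -0.3]
grip_width: 0.0341
grip_force: 25.0
```

```bash
python3 - <<'E'
from plan import *
c=ctrl.camera("wrist");cv2.imwrite("pics/w6.png",c["img"])
delta(*lane("b",.025,.003))
E
```

```text
now-frame mm [ 8.9 -1.9 89.7] target-frame mm [ 8.1 -2.  89.8] rotvec [-0.003  0.009 -0.01 ]
```

View pics/w6.png

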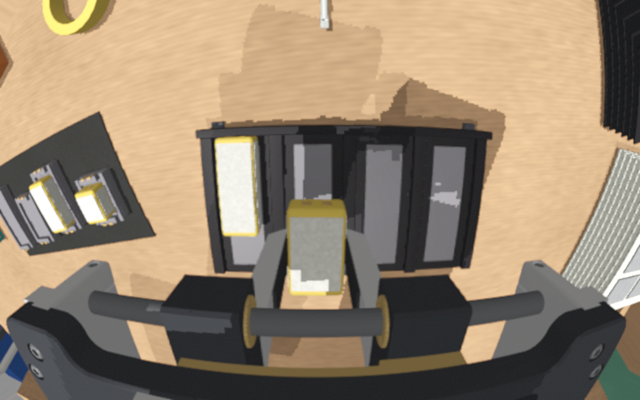

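Pack b is held over the second lane (312,165), and d is in the first lane. Lower.

>>> {"name": "carry_out", "arguments": {
  "commands": [
    [0.75, [4, -1, 40], [0, 0, 0]],
    [0.75, [5, -1, 38], [0, 0.008, -0.008]],
    [0.75, [0, 0, 7], [0, 0, 0]],
    [0.75, [0, 0, 3], [0, 0, 0]],
    [0.75, [0, 0, 0], [0, 0, 0]]
  ]
}}

```text
time_s: 15.48
ee_pos: [0.5258, -0.1769, 0.0448]
eef_rot: [-3.139, 0.25, -0.101]
force: [0.9, 0.1, -0.7]
grip_width: 0.034
grip_force: 25.0
```

```bash
python3 - <<'E'
from plan import *
delta(*lane("b",.0,.0)); print(np.round(ctrl.get_obs()["force"],1))
E
```

```text
now-frame mm [23.6  0.2  6.9] target-frame mm [23.7  0.1  6.6] rotvec [-0.002 -0.012  0.004]
[ 0.9  0.1 -0.7]
```

>>> {"name": "carry_out", "arguments": {
  "commands": [
    [0.75, [0, 0, 2], [0, -0.011, 0.004]],
    [0.75, [0, 0, 1], [0, 0, 0]],
    [0.75, [0, 0, 1], [0, 0, 0]],
    [0.75, [0, 0, 1], [0, 0, 0]],
    [0.75, [0, 0, 0], [0, 0, 0]]
  ]
}}

```text
time_s: 16.1
ee_pos: [0.5244, -0.1765, 0.0405]
eef_rot: [-3.14, 0.261, -0.105]
force: [-2.5, 3.1, 16.0]
grip_width: 0.0338
grip_force: 25.0
```

>>> {"name": "carry_out", "arguments": {
  "commands": [
    [0.75, [0, 0, -0.6], [0, 0, 0]],
    [0.75, [6, 0, 0], [0, 0, 0]],
    [0.75, [6, 0, 0], [0, 0, 0]],
    [0.75, [6, 0, 0], [0, 0, 0]],
    [0.75, [3, 0, 0], [0, 0, 0]],
    [0.75, [1, 0, 0], [0, 0, 0]],
    [0.75, [1, 0, 0], [0, 0, 0]],
    [0.75, [0, 0, 0], [0, 0, 0]]
  ]
}}

```text
time_s: 17.1
ee_pos: [0.5465, -0.179, 0.0346]
eef_rot: [-3.14, 0.262, -0.105]
force: [-2.3, 0.6, 10.9]
grip_width: 0.034
grip_force: 25.0
```

>>> {"name": "carry_out", "arguments": {
  "commands": [
    [0.75, [1, 0, 0], [0, 0, 0]],
    [0.75, [1, 0, 0], [0, 0, 0]],
    [0.75, [0, 0, 0], [0, 0, 0]]
  ]
}}

```text
time_s: 17.48
ee_pos: [0.5484, -0.1793, 0.0341]
eef_rot: [-3.14, 0.262, -0.105]
force: [-3.2, 0.4, 10.7]
grip_width: 0.0337
grip_force: 25.0
```

>>> {"name": "carry_out", "arguments": {
  "commands": [
    [0.75, [1, 0, 0], [0, 0, 0]],
    [0.75, [1, 0, 0], [0, 0, 0]],
    [0.75, [0, 0, 0], [0, 0, 0]]
  ]
}}

```text
time_s: 17.85
ee_pos: [0.5491, -0.1795, 0.0338]
eef_rot: [-3.14, 0.265, -0.105]
force: [-13.2, 0.1, 18.2]
grip_width: 0.034
grip_force: 25.0
```

Against the stop. Ease off, release and retreat.

>>> {"name": "carry_out", "arguments": {
  "commands": [
    [0.75, [-0.3, 0, -0.4], [0, 0, 0]],
    [0.48, [0, 0, 0], [0, 0, 0]],
    [0.48, [0, 0, 0], [0, 0, 0]],
    [0.48, [0, 0, 0], [0, 0, 0]],
    [0.48, [0, 0, -20], [0, 0, 0]],
    [0.48, [0, 0, -40], [0, 0, 0]],
    [0.48, [0, 0, -40], [0, 0, 0]],
    [0.48, [0, 0, -20], [0, 0, 0]],
    [0.48, [0, 0, 0], [0, 0, 0]]
  ]
}}

```text
time_s: 18.98
ee_pos: [0.5813, -0.1828, 0.1494]
eef_rot: [-3.14, 0.26, -0.105]
force: [-0.0, 0.0, 0.1]
grip_width: 0.0493
grip_force: 0.0
```

```bash
python3 - <<'E'
from plan import *
delta(*pick("c",.13))
E
```

```text
now-frame mm [ -69.2 -344.6   39.2] target-frame mm [  -9.3 -353.    19.4] rotvec [-0.027  0.259 -0.192]
```

>>> {"name": "carry_out", "arguments": {
  "commands": [
    [0.36, [0, 0, 0], [-0.013, 0.13, -0.096]],
    [0.36, [0, 0, 0], [-0.013, 0.13, -0.096]],
    [0.36, [0, -30, 0], [0, 0, 0]],
    [0.36, [-1, -55, 0], [0, 0, 0]],
    [0.36, [-2, -55, 0], [0, 0, 0]],
    [0.36, [-2, -55, 0], [0, 0, 0]],
    [0.36, [-2, -55, 4], [0, 0, 0]],
    [0.36, [-2, -55, 7], [0, 0, 0]],
    [0.36, [0, -48, 8], [0, 0, 0]],
    [0.36, [0, 0, 0], [0, 0, 0]]
  ]
}}

```text
time_s: 20.23
ee_pos: [0.5392, 0.1705, 0.1281]
eef_rot: [-3.14, 0.005, 0.091]
force: [0.2, 0.2, 0.3]
grip_width: 0.0602
grip_force: 0.0
```

```bash
python3 - <<'E'
from plan import *
delta(*pick("c",.022)); delta(*lane("c",.025,.06),*pick("c",.13))
E
```

```text
now-frame mm [  2.1   2.9 106.1] target-frame mm [  1.6   2.7 106.1] rotvec [-0.002  0.005  0.003]
 now-frame mm [-53.4 408.   31.2] target-frame mm [ 33.1 410.7  23.5] rotvec [ 0.025 -0.261  0.192]
```

>>> {"name": "carry_out", "arguments": {
  "commands": [
    [0.36, [1.5, 1.2, 40], [0, 0.002, 0.003]],
    [0.36, [0, 0, 40], [0, 0, 0]],
    [0.36, [0, 0, 27], [0, 0, 0]],
    [0.36, [0, 0, 0], [0, 0, 0]],
    [0.75, [0, 0, 0], [0, 0, 0]],
    [0.75, [0, 0, 0], [0, 0, 0]],
    [0.75, [0, 0, 0], [0, 0, 0]],
    [0.75, [0, 0, -20], [0, 0, 0]],
    [0.75, [0, 0, -43], [0, 0, 0]],
    [0.75, [0, 0, -45], [0, 0, 0]]
  ]
}}

```text
time_s: 21.48
ee_pos: [0.542, 0.1671, 0.1325]
eef_rot: [-3.14, 0.0, 0.085]
force: [0.7, -0.2, -1.0]
grip_width: 0.0337
grip_force: 24.9
```

>>> {"name": "carry_out", "arguments": {
  "commands": [
    [0.75, [-3, 30, 0], [0, 0, 0]],
    [0.75, [-7, 58, 0], [0, 0, 0]],
    [0.75, [-7, 58, 0], [0, 0, 0]],
    [0.75, [-8, 58, 0], [0, 0, 0]],
    [0.75, [-8, 58, 0], [0, 0, 0]],
    [0.75, [-8, 58, 0], [0, 0, 0]],
    [0.75, [-8, 58, 0], [0, 0, 0]],
    [0.75, [-4, 30, 0], [0, 0, 0]],
    [0.75, [0, 0, 0], [0.012, -0.13, 0.096]],
    [0.75, [0, 0, 0], [0.012, -0.13, 0.096]]
  ]
}}

```text
time_s: 22.72
ee_pos: [0.5238, -0.2444, 0.1312]
eef_rot: [3.141, 0.264, -0.113]
force: [0.0, 0.6, -0.9]
grip_width: 0.0338
grip_force: 24.9
```

```bash
python3 - <<'E'
from plan import *
c=ctrl.camera("wrist");cv2.imwrite("pics/w7.png",c["img"])
delta(*lane("c",.025,.003))
E
```

```text
now-frame mm [ 8.4 -0.6 87.3] target-frame mm [ 7.6 -0.7 87.4] rotvec [-0.002  0.01  -0.011]
```

View pics/w7.png

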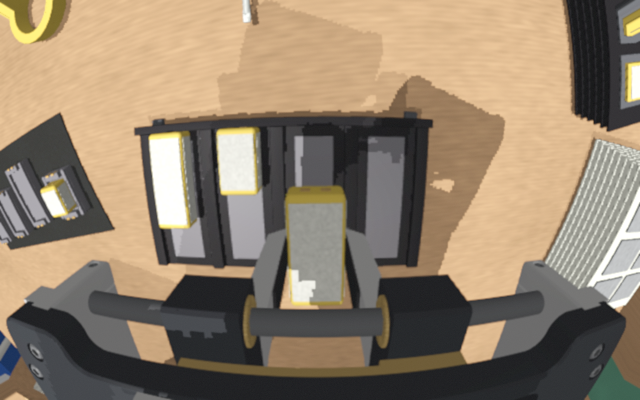

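Packs d and b are at the stop, and c is held over the third lane (315,160). Lower.

>>> {"name": "carry_out", "arguments": {
  "commands": [
    [0.75, [4, 0, 40], [0, 0, 0]],
    [0.75, [4, 0, 38], [0, 0, 0]],
    [0.75, [0, 0, 5], [0, 0, 0]],
    [0.75, [0, 0, 2], [0, 0, 0]],
    [0.75, [0, 0, 0], [0, 0, 0]]
  ]
}}

```text
time_s: 23.4
ee_pos: [0.5107, -0.2426, 0.0477]
eef_rot: [3.142, 0.258, -0.108]
force: [0.2, 0.3, -1.6]
grip_width: 0.0336
grip_force: 24.9
```

```bash
python3 - <<'E'
from plan import *
delta(*lane("c",.0,.0)); print(np.round(ctrl.get_obs()["force"],1))
E
```

```text
now-frame mm [24.3 -0.9  7.4] target-frame mm [24.4 -0.9  7.3] rotvec [-0.001 -0.004 -0.003]
[ 0.2  0.3 -1.6]
```

>>> {"name": "carry_out", "arguments": {
  "commands": [
    [0.75, [0, -0.5, 2], [0, -0.003, -0.003]],
    [0.75, [0, 0, 1], [0, 0, 0]],
    [0.75, [0, 0, 1], [0, 0, 0]],
    [0.75, [0, 0, 0.8], [0, 0, 0]],
    [0.75, [0, 0, 0], [0, 0, 0]]
  ]
}}

```text
time_s: 24.02
ee_pos: [0.509, -0.2417, 0.0425]
eef_rot: [-3.14, 0.263, -0.105]
force: [-1.0, 2.2, 7.6]
grip_width: 0.0338
grip_force: 24.9
```

>>> {"name": "carry_out", "arguments": {
  "commands": [
    [0.75, [6, 0, 0], [0, 0, 0]],
    [0.75, [6, 0, 0], [0, 0, 0]],
    [0.75, [6, 0, 0], [0, 0, 0]],
    [0.75, [4, 0, 0], [0, 0, 0]],
    [0.75, [1, 0, 0], [0, 0, 0]],
    [0.75, [1, 0, 0], [0, 0, 0]],
    [0.75, [0, 0, 0], [0, 0, 0]]
  ]
}}

```text
time_s: 24.9
ee_pos: [0.5321, -0.2444, 0.0364]
eef_rot: [-3.141, 0.263, -0.105]
force: [-1.8, -0.8, 8.7]
grip_width: 0.0335
grip_force: 24.9
```

>>> {"name": "carry_out", "arguments": {
  "commands": [
    [0.75, [1, 0, 0], [0, 0, 0]],
    [0.75, [1, 0, 0], [0, 0, 0]],
    [0.75, [0, 0, 0], [0, 0, 0]]
  ]
}}

```text
time_s: 25.28
ee_pos: [0.5338, -0.2446, 0.0359]
eef_rot: [-3.141, 0.263, -0.105]
force: [-3.8, -0.1, 10.7]
grip_width: 0.034
grip_force: 24.9
```

>>> {"name": "carry_out", "arguments": {
  "commands": [
    [0.75, [1, 0, 0], [0, 0, 0]],
    [0.75, [0.6, 0, 0], [0, 0, 0]],
    [0.75, [0, 0, 0], [0, 0, 0]]
  ]
}}

```text
time_s: 25.65
ee_pos: [0.5342, -0.2444, 0.0358]
eef_rot: [-3.14, 0.266, -0.105]
force: [-12.2, 3.7, 17.2]
grip_width: 0.034
grip_force: 25.0
```

>>> {"name": "carry_out", "arguments": {
  "commands": [
    [0.75, [-0.3, 0, -0.4], [0, 0, 0]],
    [0.48, [0, 0, 0], [0, 0, 0]],
    [0.48, [0, 0, 0], [0, 0, 0]],
    [0.48, [0, 0, 0], [0, 0, 0]],
    [0.48, [0, 0, -20], [0, 0, 0]],
    [0.48, [0, 0, -40], [0, 0, 0]],
    [0.48, [0, 0, -40], [0, 0, 0]],
    [0.48, [0, 0, -20], [0, 0, 0]],
    [0.48, [0, 0, 0], [0, 0, 0]]
  ]
}}

```text
time_s: 26.78
ee_pos: [0.5667, -0.2481, 0.1516]
eef_rot: [-3.141, 0.261, -0.105]
force: [-0.1, 0.7, -1.1]
grip_width: 0.0485
grip_force: 0.0
```

```bash
python3 - <<'E'
from plan import *
delta(*pick("a",.13))
E
```

```text
now-frame mm [ -59.8 -325.3   38.6] target-frame mm [ -24.6 -331.4   21.6] rotvec [-0.018  0.261 -0.13 ]
```

>>> {"name": "carry_out", "arguments": {
  "commands": [
    [0.36, [0, 0, 0], [-0.009, 0.13, -0.065]],
    [0.36, [0, 0, 0], [-0.009, 0.13, -0.065]],
    [0.36, [0, -30, 0], [0, 0, 0]],
    [0.36, [-3, -52, 0], [0, 0, 0]],
    [0.36, [-4, -52, 0], [0, 0, 0]],
    [0.36, [-4, -52, 0], [0, 0, 0]],
    [0.36, [-4, -52, 5], [0, 0, 0]],
    [0.36, [-5, -52, 8], [0, 0, 0]],
    [0.36, [-4, -41, 8], [0, 0, 0]],
    [0.36, [0, 0, 0], [0, 0, 0]]
  ]
}}

```text
time_s: 28.02
ee_pos: [0.5322, 0.0843, 0.1283]
eef_rot: [-3.141, 0.006, 0.029]
force: [0.0, -0.7, 0.8]
grip_width: 0.0599
grip_force: 0.0
```

```bash
python3 - <<'E'
from plan import *
delta(*pick("a",.022)); delta(*lane("a",.025,.06),*pick("a",.13))
E
```

```text
now-frame mm [  1.8   2.  106.3] target-frame mm [  1.2   1.9 106.3] rotvec [-0.001  0.006  0.003]
 now-frame mm [-11.6 392.7  35.4] target-frame mm [ 47.6 390.9  23.9] rotvec [ 0.017 -0.261  0.13 ]
```

>>> {"name": "carry_out", "arguments": {
  "commands": [
    [0.36, [1, 1, 40], [0, 0.002, 0.003]],
    [0.36, [0, 0, 40], [0, 0, 0]],
    [0.36, [0, 0, 27], [0, 0, 0]],
    [0.36, [0, 0, 0], [0, 0, 0]],
    [0.75, [0, 0, 0], [0, 0, 0]],
    [0.75, [0, 0, 0], [0, 0, 0]],
    [0.75, [0, 0, 0], [0, 0, 0]],
    [0.75, [0, 0, -20], [0, 0, 0]],
    [0.75, [0, 0, -43], [0, 0, 0]],
    [0.75, [0, 0, -45], [0, 0, 0]]
  ]
}}

```text
time_s: 29.28
ee_pos: [0.5343, 0.0814, 0.1324]
eef_rot: [-3.141, 0.001, 0.023]
force: [-0.3, -0.1, -0.3]
grip_width: 0.0339
grip_force: 24.9
```

>>> {"name": "carry_out", "arguments": {
  "commands": [
    [0.75, [0, 30, 0], [0, 0, 0]],
    [0.75, [-2, 56, 0], [0, 0, 0]],
    [0.75, [-2, 56, 0], [0, 0, 0]],
    [0.75, [-2, 56, 0], [0, 0, 0]],
    [0.75, [-2, 56, 0], [0, 0, 0]],
    [0.75, [-2, 56, 0], [0, 0, 0]],
    [0.75, [-2, 56, 0], [0, 0, 0]],
    [0.75, [0, 27, 0], [0, 0, 0]],
    [0.75, [0, 0, 0], [0.009, -0.13, 0.065]],
    [0.75, [0, 0, 0], [0.009, -0.13, 0.065]]
  ]
}}

```text
time_s: 30.52
ee_pos: [0.5312, -0.3123, 0.1316]
eef_rot: [-3.141, 0.265, -0.111]
force: [0.1, 1.1, -0.7]
grip_width: 0.0337
grip_force: 24.9
```

```bash
python3 - <<'E'
from plan import *
c=ctrl.camera("wrist");cv2.imwrite("pics/w8.png",c["img"])
delta(*lane("a",.025,.003))
E
```

```text
now-frame mm [10.6 -1.  91.2] target-frame mm [ 9.6 -1.2 91.3] rotvec [-0.003  0.011 -0.008]
```

View pics/w8.png

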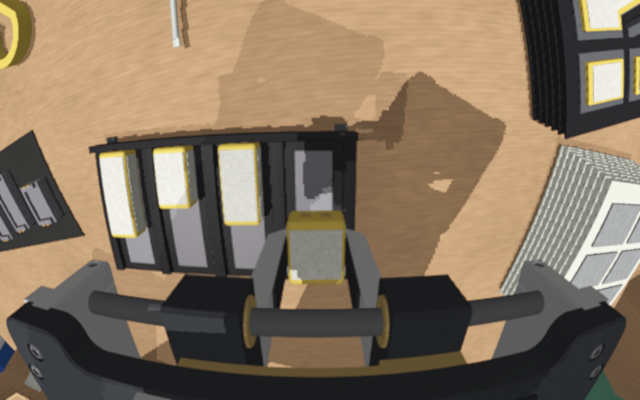

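Three packs are in and a is held over the last lane (315,175). Lower.

>>> {"name": "carry_out", "arguments": {
  "commands": [
    [0.75, [5, 0, 40], [0, 0, 0]],
    [0.75, [5, 0, 40], [0, 0, 0]],
    [0.75, [0, 0, 7], [0, 0, 0]],
    [0.75, [0, 0, 2], [0, 0, 0]],
    [0.75, [0, 0, 0], [0, 0, 0]]
  ]
}}

```text
time_s: 31.2
ee_pos: [0.5189, -0.3106, 0.0438]
eef_rot: [-3.141, 0.259, -0.108]
force: [-0.1, 1.0, -0.8]
grip_width: 0.0337
grip_force: 24.9
```

```bash
python3 - <<'E'
from plan import *
delta(*lane("a",.0,.0)); print(np.round(ctrl.get_obs()["force"],1))
E
```

```text
now-frame mm [24.6 -1.7  7.6] target-frame mm [24.6 -1.6  7.5] rotvec [-0.002 -0.003 -0.003]
[-0.1  1.  -0.8]
```

>>> {"name": "carry_out", "arguments": {
  "commands": [
    [0.75, [0, -1, 2], [0, -0.002, -0.002]],
    [0.75, [0, 0, 1], [0, 0, 0]],
    [0.75, [0, 0, 1], [0, 0, 0]],
    [0.75, [0, 0, 0.8], [0, 0, 0]],
    [0.75, [0, 0, 0], [0, 0, 0]]
  ]
}}

```text
time_s: 31.82
ee_pos: [0.5173, -0.3091, 0.0384]
eef_rot: [-3.14, 0.263, -0.106]
force: [-0.3, 1.9, 7.0]
grip_width: 0.034
grip_force: 24.9
```

>>> {"name": "carry_out", "arguments": {
  "commands": [
    [0.75, [6, 0, 0], [0, 0, 0]],
    [0.75, [6, 0, 0], [0, 0, 0]],
    [0.75, [6, 0, 0], [0, 0, 0]],
    [0.75, [4, 0, 0], [0, 0, 0]],
    [0.75, [1, 0, 0], [0, 0, 0]],
    [0.75, [1, 0, 0], [0, 0, 0]],
    [0.75, [1, 0, 0], [0, 0, 0]],
    [0.75, [0, 0, 0], [0, 0, 0]]
  ]
}}

```text
time_s: 32.83
ee_pos: [0.5413, -0.3119, 0.032]
eef_rot: [-3.14, 0.263, -0.106]
force: [-1.6, -0.2, 6.7]
grip_width: 0.0338
grip_force: 24.9
```

>>> {"name": "carry_out", "arguments": {
  "commands": [
    [0.75, [1, 0, 0], [0, 0, 0]],
    [0.75, [0.7, 0, 0], [0, 0, 0]],
    [0.75, [0, 0, 0], [0, 0, 0]]
  ]
}}

```text
time_s: 33.2
ee_pos: [0.5421, -0.312, 0.0317]
eef_rot: [-3.14, 0.265, -0.106]
force: [-7.0, 1.7, 11.2]
grip_width: 0.0335
grip_force: 24.9
```

>>> {"name": "carry_out", "arguments": {
  "commands": [
    [0.75, [0.6, 0, 0], [0, 0, 0]],
    [0.75, [-0.3, 0, -0.2], [0, 0, 0]],
    [0.48, [0, 0, 0], [0, 0, 0]],
    [0.48, [0, 0, 0], [0, 0, 0]],
    [0.48, [0, 0, 0], [0, 0, 0]],
    [0.48, [0, 0, -20], [0, 0, 0]],
    [0.48, [0, 0, -40], [0, 0, 0]],
    [0.48, [0, 0, -50], [0, 0, 0]],
    [0.48, [-30, 0, -50], [0, 0, 0]],
    [0.48, [-30, 0, -50], [0, 0, 0]]
  ]
}}

```text
time_s: 34.45
ee_pos: [0.5393, -0.3117, 0.2504]
eef_rot: [-3.139, 0.264, -0.105]
force: [0.2, -0.7, 0.0]
grip_width: 0.0487
grip_force: 0.0
```

```bash
python3 - <<'E'
from plan import *
c=ctrl.camera("wrist");a=cv2.resize(rect(c,1,.42,.62,-.36,-.04,.05),None,fx=2,fy=2)
cv2.imwrite("pics/w9.png",a)
E
```

```text
(no output)
```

View pics/w9.png

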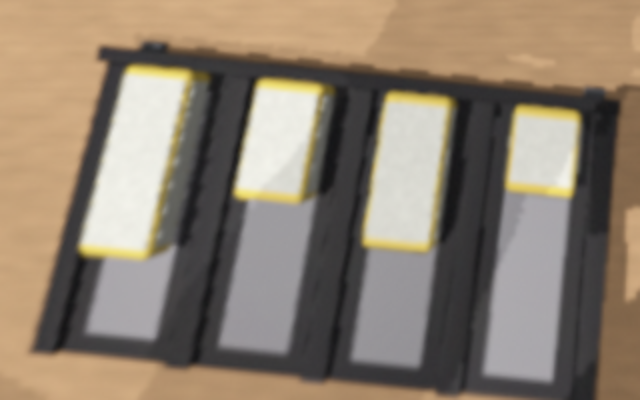

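All four packs (d, b, c, a from the left) lie flat, with their ends in one line along the stop. The gripper is clear, so I hand in.

```bash
python3 -c "
from station import ctrl
print(ctrl.hand_in())"
```

```text
the job is handed in; nothing more can be done
None
```

I moved all four packs into the rack in cradle order (d, b, c, a from left to right), each lying flat, pushed against the back stop and let go. I handed the job in at about 34.5 s; the hand-in returned no verdict.

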